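# Seat the locating plug and hold the spring jaw open at the mark

## Robot

A 7-joint arm with a two-finger parallel gripper is mounted at the origin on the work surface. World frame = base frame: x ahead of the robot, y to its left, z up, the work surface at z = 0. Lengths are in m, angles in rad, forces in N, time in s.
With the tool pointing down it reaches from about 0.375 to 0.925 m from the base axis. Payload 3.1 kg.
Tool frame: the origin (TCP) lies between the finger pads; the fingertips stand 19 mm ahead of it and the grasp point (between the pads) is the TCP; z points along the fingers, y is the line along which they close (so a half turn about z gives the same grasp; the last joint's range is limited). The gripper opens to 85 mm and grips with 20 to 120 N. Pads are 22 mm wide; open, the fingers measure 114 mm over their backs; the gripper's body (76 mm by 85 mm) begins 54 mm behind the grasp point. The pads swing forward as they close: fully open they stand 13 mm farther back than shut.
Start: joints at [1.216, 0.383, 0.044, 1.598, -0.018, 1.161, -0.05], TCP at [0.165, -0.629, 0.25] pointing down, gripper open.
Joint ranges: [-2.61, 2.61], [-0.41, 2.15], [-1.48, 1.57], [0, 2.5], [-1.57, 4.71], [0.05, 1.97], [-2.85, 2.85]. Speed limits (rad/s): [2.79, 2.79, 3.14, 3.14, 3.14, 3.14, 3.14].

## Interface

Orientations are given as a 3x3 rotation matrix whose columns are the frame's x, y, z axes.
In Python, from bench import bot, jaws, kin, cams, spot_in gives the robot as it stands. The module is installed in compiled form; this text tells all that it offers. Calls block until the motion is done:
- bot.move_pose(position, orientation): joint-space move of the TCP to a pose.
- bot.move_straight(position, v=0.15, attitude=None, f_stop=None): straight line of the TCP; attitude=None keeps the orientation; v is the mean speed in m/s. With f_stop (N) it stops when the force on the tool has changed by that much, and returns True; else False.
- bot.move_joints(angles): joint-space move.
- jaws.move_gripper(opening, grip_force=None): finger opening in m; grip_force is the grip in N (None keeps the last); returns when the fingers have stopped.
- bot.pause(seconds).
- kin.inverse_kinematics(position, orientation): joint angles nearest the present ones, or None.
- cams.read_camera(name): name is "side" or "top"; returns a dict with "image" (420x560x3 uint8, red, green, blue), "depth" (420x560 float32, m along the optical axis (not along the pixel's ray), 0 where there is no reading), "fov_y" (degrees; the focal length in pixels is half the picture's height over the tangent of half this angle, whatever the lens; pixels are square), "cx", "cy" (the principal point, pixels), "R" (3x3) and "t" (3): a world point X has camera coordinates R X + t. Camera axes: x right, y down, z forward; pixel columns grow to the right and rows downward; lengths in m; the calibration is good to about 2 mm. A picture is of the moment at which its call begins.
A pose or a line that the arm cannot do raises bot.IKError and nothing moves.
- bot.hand_in(): hands the job in; it is judged then, once.
Trained networks look in a picture, given as the dict that the camera call returned (one of the last four; its "shot" number tells which), for a name from the list of things; names that differ only in an ending like _2 or _b are one class to them, and where a whole thing is asked for, a point or a joint stands for the part that bears it (a point fixed in the world has none). Each returns a list of dicts, best first, with "p" (0 to 1); they miss things now and then, are a little off and sometimes report something else, mostly with a low value. They report only what shows in the picture. A call takes as long as a camera call. They do not tell look-alikes from the thing itself.
- spot_in(picture, name): "box" ([left, top, right, bottom] in pixels, round what is visible of it).
Readings, each from a call of its own:
- bot.read_time(): time.
- bot.read_joint_positions(): joint angles.
- bot.read_qvel(): joint speeds.
- bot.read_joint_torque(): joint torques, N m.
- bot.read_eef_pos(): TCP position.
- bot.read_orientation(): TCP orientation.
- bot.read_contact_force(): force on the tool from outside, world axes, zero at the start.
- bot.read_wrist_torque(): the same for the moment, N m.
- bot.read_opening(): finger opening in m.
- bot.read_grip_force(): force on a finger pad.
Only numpy, scipy, OpenCV 4.12 (cv2) and the standard library are available. Lean on these libraries where they do the work, as an engineer would, in place of code of your own. Each camera call takes 0.05 s, during which the arm holds its last target. There are 200 camera calls.

## Task

Get the assembly fixture ready for a knife part: first press the red-headed square locating plug fully home in the fixture's square socket and let go of it, then pull the spring-loaded jaw by its black handle until its yellow pointer lines up with the red mark, and keep holding it there. Finish while still holding the jaw at the mark: it springs back if let go. Do not disturb the loupe, screwdriver, knife part and oil bottle lying about.

Things in the scene. Friction and masses are not known exactly. Their poses are not given: they have to be found in the camera images.
- fixture: bench fixture, fixed, 260 x 90 mm. Origin: centre of its underside, on the bench; x runs along it, from socket end to spring end (the way the jaw is pulled), z up. x = -130 to -60 mm: aluminium block 35 mm high with the square socket in its top; x = -60 to 130: grey bed 24 mm high on which the jaw slides; x = 105 to 130: end block on the bed, 60 mm wide, top 46 mm above the bench.
- socket (a point): centre of the mouth of the square blind socket, in the top face of the aluminium block, 35 mm above the bench, at x = -95 mm of the fixture. Hole 26 x 26 mm with a small chamfer, 29 mm deep, its sides along the fixture's x and y; same axes as the fixture.
- plug: loose square plug, standing upright. Origin: centre of its foot, z up. From below: steel shank 24 x 24 mm, 26 mm long (lowest 3 mm: 20 x 20), red flange 34 x 34 from 26 to 32 mm, red grip block 32 to 62 mm high, 20 thick along its x, 32 wide along its y. Fits the socket in any of four quarter turns; fully home the flange rests on the block (origin 26 mm below the mouth). 0.1 to 0.2 kg.
- jaw: spring jaw on the bed, axes as the fixture; slides along fixture x, 0 to 70 mm. Closed, its origin is at fixture x = 0, y = 0, 24 mm above the bench. Steel jaw plate (x = -50 to -38 mm, 66 wide, 26 high), dark carriage behind it (to x = 25, 50 wide, 18 high), black upright handle at the origin. The spring pulls it shut with about 5 N closed, 0.9 N more per 10 mm.
- handle (a point): centre of the top of the black upright handle, 88 mm above the bench, moving with the jaw. The handle is 16 mm thick along the fixture's x, 30 mm wide along its y, and stands free for 46 mm below this point (free above the carriage).
- pointer (a point): outer end of the small yellow pointer on the jaw's -y side, 25 mm from the handle centre towards the socket; moves with the jaw. Visual only, 4 mm wide.
- mark: red mark tab, 4 mm wide, 21 mm long, fixed across the black graduated strip on the fixture's -y side, sticking out over its edge; same axes as the fixture. Origin at its centre line. It sits 28 to 55 mm along fixture x from where the pointer is when the jaw is closed; the pointer is lined up when both have the same fixture x. Visual only.
- loupe: red flanged eye loupe with a metal ring, 50 mm across, 45 mm high, loose; origin under its centre. Leave alone.
- screwdriver: screwdriver with red handle, 170 mm long, lying loose on the bench; leave alone.
- scale: loose flat steel knife handle plate, about 130 x 26 x 6 mm, origin under its centre; leave alone.
- oiler: amber oil bottle with red cap, 44 mm across, 110 mm high, loose; origin under its centre. Leave alone.
Things that resemble listed ones, but are neither listed nor needed, are in the scene too. Leave any orange or purple look-alike of the plug alone.

How it is judged:
By the outcome, as a careful person would: the job done as asked, in the order asked, and still so for the second after the job is handed in, while the arm keeps its last pose, push and grip.
It also fails if it takes over 48 s, if anything falls off the work surface, if the arm or the gripper's body presses on something with over 40 N, if the wrist force passes 120 N, or if a joint passes its speed limit or range.

## Working session

There is one attempt and no reset: what is moved stays moved. The work goes in short steps, each a Python script; the robot and the scene stay as the last script left them, time stands still between calls to the robot, and variables do not carry over. Pictures are saved under pics/ and viewed, at most 10 in all, crops included, and the job is handed in when it is done.

```bash
mkdir -p pics; cat > h.py <<'E'
import numpy as np, cv2, pickle
from bench import bot, jaws, kin, cams, spot_in
def f(c): return c["image"].shape[0]/2/np.tan(np.radians(c["fov_y"])/2)
def px2w(c,u,v,d=None):
    d=c["depth"][int(v),int(u)] if d is None else d
    return c["R"].T@(np.array([(u-c["cx"])/f(c)*d,(v-c["cy"])/f(c)*d,d])-c["t"])
def pxz(c,u,v,z):
    o=-c["R"].T@c["t"]; r=c["R"].T@np.array([(u-c["cx"])/f(c),(v-c["cy"])/f(c),1]); return o+r*(z-o[2])/r[2]
def w2px(c,X):
    p=c["R"]@np.array(X)+c["t"]; return np.array([p[0]/p[2]*f(c)+c["cx"],p[1]/p[2]*f(c)+c["cy"]])
def cloud(c):
    v,u=np.indices(c["depth"].shape); d=c["depth"]
    P=np.stack([(u-c["cx"])/f(c)*d,(v-c["cy"])/f(c)*d,d],-1); return (P-c["t"])@c["R"]
def save(c,n,box=None,s=1):
    im=c["image"][:,:,::-1]
    if box: im=im[box[1]:box[3],box[0]:box[2]]
    cv2.imwrite("pics/"+n,cv2.resize(im,None,fx=s,fy=s,interpolation=cv2.INTER_CUBIC))
E
python3 - <<'E'
from h import *
for n in ("top","side"):
    c=cams.read_camera(n); pickle.dump(c,open(n+".pkl","wb")); save(c,n+".png",None,1.4)
    print(n,-c["R"].T@c["t"],f(c),c["cx"],c["cy"])
    for k in ("fixture","socket","plug","jaw","handle","pointer","mark","loupe","screwdriver","scale","oiler"):
        print(k,[(np.round(b["box"]).astype(int).tolist(),round(b["p"],2)) for b in spot_in(c,k)][:4])
E
```

```text
top [0.4955891  0.02790654 1.31948134] 504.9992737327101 281.2873839393212 205.00623681867117
fixture [([234, 186, 338, 234], 0.6)]
socket [([236, 186, 341, 236], 0.89)]
plug [([397, 255, 415, 267], 0.71), ([411, 224, 430, 242], 0.61), ([426, 265, 442, 276], 0.5)]
jaw [([275, 192, 311, 218], 0.77)]
handle [([278, 192, 308, 219], 0.63)]
pointer [([275, 192, 306, 220], 0.57)]
mark []
loupe [([388, 162, 407, 180], 0.88)]
screwdriver [([128, 239, 136, 293], 0.89)]
scale [([253, 133, 299, 148], 0.62)]
oiler [([128, 180, 150, 197], 0.93), ([390, 164, 408, 182], 0.61)]
side [0.04068495 0.67902343 0.71526135] 458.39602868685574 277.7532105394041 208.0698602340876
fixture [([245, 200, 331, 281], 0.66), ([398, 192, 413, 218], 0.19)]
socket [([245, 203, 337, 280], 0.89)]
plug [([420, 188, 438, 211], 0.85), ([377, 205, 393, 226], 0.67), ([400, 193, 412, 216], 0.59), ([387, 175, 398, 198], 0.52)]
jaw [([281, 213, 316, 245], 0.86)]
handle [([280, 215, 313, 241], 0.6)]
pointer [([279, 212, 316, 244], 0.64)]
mark []
loupe [([327, 167, 342, 188], 0.5)]
screwdriver [([165, 354, 233, 419], 0.72)]
scale [([215, 209, 256, 231], 0.54)]
oiler [([128, 282, 157, 329], 0.63)]
```

View pics/top.png

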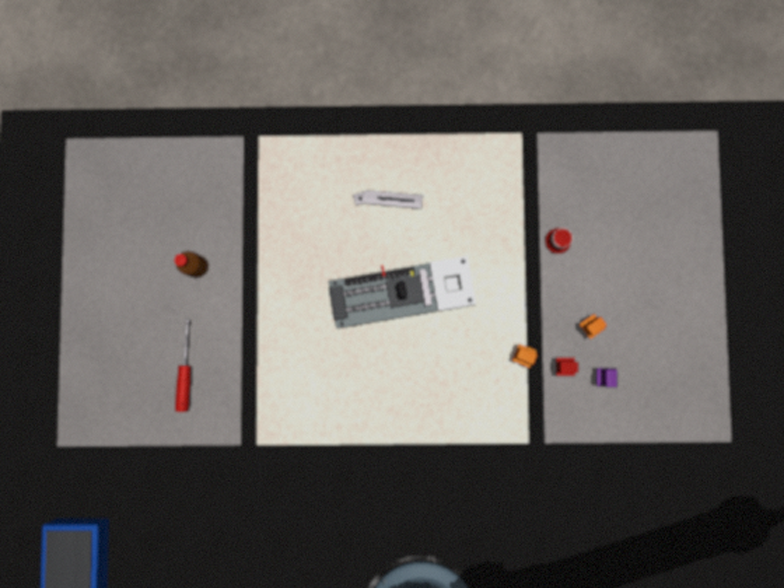

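View pics/side.png

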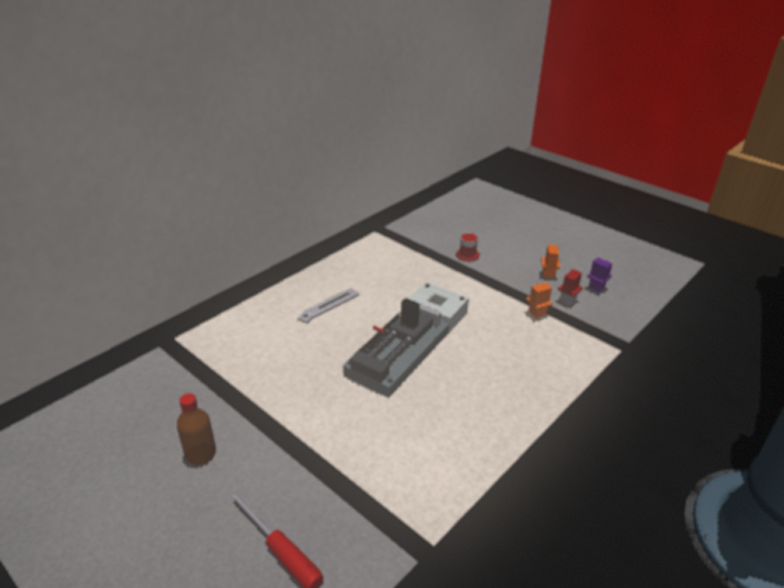

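```bash
python3 - <<'E'
from h import *
t=pickle.load(open("top.pkl","rb")); s=pickle.load(open("side.pkl","rb"))
a=cv2.resize(t["image"][175:285,225:445],None,fx=3.6,fy=3.6,interpolation=cv2.INTER_CUBIC)
cv2.imwrite("pics/c_top.png",a[:,:,::-1])
E
```

```text
(no output)
```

View pics/c_top.png

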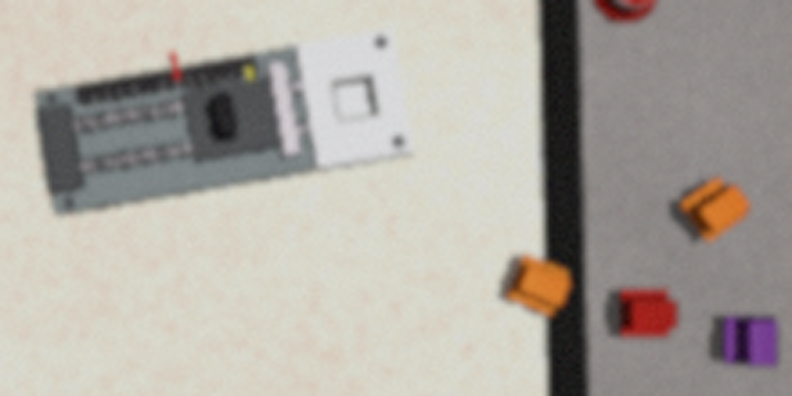

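Candidates (top image): red plug (403,261); orange look-alikes at (374,254) and (422,233); purple at (432,270); red loupe at (400,171). The crop shows that the only red-headed square plug is at (403,261). The pointer is yellow at (294,195), the mark is red at (274,193) and the socket is at (323,202).

```bash
cat > meas.py <<'E'
from h import *
def red(c):
    h=cv2.cvtColor(c["image"],cv2.COLOR_RGB2HSV).astype(int)
    return ((h[...,0]<6)|(h[...,0]>172))&(h[...,1]>130)&(h[...,2]>50)
def rect(P):
    r=cv2.minAreaRect((P[:,:2]*1000).astype(np.float32)); return np.round(r[0],1),np.round(r[1],1),round(r[2],1)
E
python3 - <<'E'
from meas import *
for n,bx in (("top",(395,250,418,270)),("side",(396,188,416,220))):
    c=pickle.load(open(n+".pkl","rb")); P=cloud(c); m=np.zeros(c["depth"].shape,bool); m[bx[1]:bx[3],bx[0]:bx[2]]=1
    m&=red(c); Q=P[m]; print(n,m.sum(),np.percentile(Q[:,2],[0,10,50,90,100]).round(4))
    T=Q[(Q[:,2]>.054)&(Q[:,2]<.07)]; print(" top",len(T),T.mean(0).round(4),rect(T))
    G=Q[(Q[:,2]>.02)]; print(" all",rect(G))
    X=P.reshape(-1,3); f_=(X[:,0]>.4)&(X[:,0]<.65)&(X[:,1]>-.15)&(X[:,1]<.2)
    F=X[f_&(X[:,2]>.015)&(X[:,2]<.1)]
    print(" fixture",len(F),rect(F))
    B=X[f_&(X[:,2]>.031)&(X[:,2]<.039)]
    print(" block z",np.median(B[:,2]),rect(B))
    H=X[f_&(X[:,2]>.08)&(X[:,2]<.095)]; print(" handle",len(H),H.mean(0).round(4),rect(H))
c=pickle.load(open("top.pkl","rb"));h=cv2.cvtColor(c["image"],cv2.COLOR_RGB2HSV).astype(int)
sub=np.zeros(c["depth"].shape,bool); sub[183:205,255:310]=1
for nm,m in (("mark",red(c)&sub),("ptr",(abs(h[...,0]-28)<8)&(h[...,1]>110)&(h[...,2]>90)&sub)):
    v,u=np.nonzero(m); print(nm,len(u),u.mean(),v.mean(),c["depth"][v,u].mean(),cloud(c)[m].mean(0).round(4))
# white block top by brightness
g=c["image"].min(2); 
for p in ((323,202),(310,190),(335,190)): print(c["image"][p[1],p[0]],px2w(c,*p).round(4))
E
```

```text
top 168 [0.0236 0.0306 0.0596 0.064  1.3195]
 top 100 [ 0.4498 -0.263   0.0617] (array([ 449.6, -263.6]), array([29.7, 17.5]), 89.9)
 all (array([ 465.1, -125.4]), array([311.1,  30.1]), 84.3)
 fixture 3466 (array([592.1,  30.1]), array([ 98.6, 260.4]), 9.2)
 block z 0.03523082058558693 (array([594.2,  21. ]), array([ 92.2, 244.9]), 5.3)
 handle 77 [0.5874 0.0297 0.0869] (array([588. ,  29.7]), array([29.6, 15.7]), 8.9)
side 84 [0.0273 0.0287 0.0585 0.0614 0.063 ]
 top 54 [ 0.4461 -0.2606  0.0597] (array([ 446.5, -261.3]), array([17.5, 31.9]), 4.6)
 all (array([ 447.5, -261.3]), array([31.7, 32.3]), 8.1)
 fixture 3027 (array([590.7,  34.4]), array([103.3, 263.9]), 9.3)
 block z 0.03391182015279949 (array([584.4,  32.6]), array([ 90.2, 263.4]), 9.9)
 handle 67 [0.5834 0.0353 0.0849] (array([584.3,  34.3]), array([28.1, 18.4]), 5.3)
mark 6 273.5 195.0 1.2962804 [0.6237 0.0631 0.0296]
ptr 7 294.14285714285717 194.42857142857142 1.2992537 [0.625  0.0101 0.0261]
[215 215 217] [ 0.6061 -0.065   0.0085]
[216 217 218] [ 0.6351 -0.0305  0.0341]
[217 215 210] [ 0.635  -0.0949  0.0289]
```

```bash
python3 - <<'E'
from meas import *
out=[]
for n,bx in (("top",(390,246,422,274)),("side",(390,184,422,224))):
    c=pickle.load(open(n+".pkl","rb")); P=cloud(c)
    a=c["image"][bx[1]:bx[3],bx[0]:bx[2]]; out.append(cv2.resize(a,(384,400),interpolation=cv2.INTER_NEAREST))
    if n=="top":
        print((P[252:270,394:418,2]*1000).round().astype(int))
cv2.imwrite("pics/plug.png",np.hstack(out)[:,:,::-1])
E
```

```text
[[   1    4    5    5    2    3    2 1319    2    4    0   -1    0    3
     0    2   -1    0   -1   -1    0   -1    1    3]
 [  -3   -3    3    5   -1    2   -1    1    0    1    3    0    0    1
    -3    3    1   -2   -1   -2   -1    2   -5    0]
 [  -2   -1   -4    2    1   -1    3    2    1    1   -2   -1    2    1
    -3   -2   -2    3   -2    1   -3    4    0   -7]
 [  -1    2    2   -6    3   -6    1    0   -2    4    2    4   -3   -9
     0    2    4    4   -1    0    2   -2    0    3]
 [  -3   -1   -4   32   30   32   32   37   24   30   31   30   35   28
    29   36   33   -1   -4    2   -4    1    0   -2]
 [  -6    4    0   35   30   34   32   33   33   31   32   31   35   29
    33   32   31   -4   -3    3   -2    2   -3    1]
 [   0   -3    3   34   34   31   30   32   30   27   30   32   34   35
    32   39   31    5    3   -2    1    0   -1   -2]
 [   3   -2    5   30   35   50   60   65   59   60   63   61   60   61
    61   66   62   59   60    0   -4    4    4    1]
 [  -3    1    1   32   37   52   57   60   67   59   61   62   65   62
    59   67   62   60   64  
[... 450 characters left out ...]
9   63   59   62   64
    60   62   61   61   61   58   -4   -1   -3    1]
 [   0    3    0   32   31   46   58   61   64   62   64   59   60   62
    64   65   61   61   62   63    3   -1    0    0]
 [  -3    1    4   31   34   40   56   60   64   60   60   61   58   63
    65   65   63   63   63    1    4    1    2   -1]
 [  -1   -4    0   28   32   32   30   32   34   37   30   32   30   36
    30   33   31    7    0   -2   -5   -1   -1    1]
 [  -2   -1    0   25   30   36   31   37   32   33   33   28   36   34
    33   29   32    2   -2    1    0    4   -1   -2]
 [   3    3    2   -1    2    0    0   -2    0   -1    1    1    0    1
    -1   -1    0    3   -5   -3    0    1   -3   -2]]
```

View pics/plug.png

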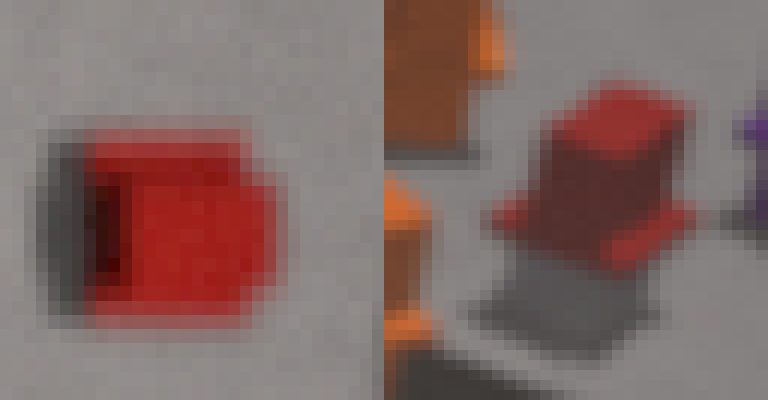

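The plug's grip is thin along world x and long along world y, with yaw near 0. I'll grasp it across x and carry it over the socket.

```bash
cat >> h.py <<'E'
def down(deg):
    a=np.radians(deg); y=np.array([np.cos(a),np.sin(a),0]); z=np.array([0,0,-1.]); return np.column_stack([np.cross(y,z),y,z])
def st(): print("t",round(bot.read_time(),2),"p",bot.read_eef_pos().round(4),"F",np.round(bot.read_contact_force(),1),"op",round(bot.read_opening(),4),"g",np.round(bot.read_grip_force(),1))
E
python3 - <<'E'
from meas import *
print(bot.read_orientation().round(2))
for p,d in (((.448,-.2625,.13),0),((.606,-.063,.2),9.2),((.588,.03,.2),99.2)):
    for k in (0,180):
        q=kin.inverse_kinematics(p,down(d+k)); print(p,d+k,None if q is None else np.round(q,2))
E
```

```text
[[ 0.97  0.25  0.  ]
 [ 0.25 -0.97  0.  ]
 [ 0.   -0.   -1.  ]]
(0.448, -0.2625, 0.13) 0 [ 0.83  0.32 -0.43  1.99  0.18  0.86  0.3 ]
(0.448, -0.2625, 0.13) 180 [ 0.44  0.29  0.01  2.01 -0.    0.84 -2.69]
(0.606, -0.063, 0.2) 9.2 [ 0.53  0.43 -0.61  1.72  0.27  1.08 -0.01]
(0.606, -0.063, 0.2) 189.2 [-0.89  0.82  1.37  1.79 -0.85  1.28 -2.27]
(0.588, 0.03, 0.2) 99.2 [ 0.62  0.49 -0.94  1.76  0.43  1.12  1.28]
(0.588, 0.03, 0.2) 279.2 [ 0.43  0.4  -0.67  1.77  0.28  1.07 -1.75]
```

```bash
python3 - <<'E'
from meas import *
jaws.move_gripper(0.05,40)
bot.move_pose([.448,-.2625,.14],down(0)); st()
print(bot.move_straight([.448,-.2625,.055],v=.1,f_stop=8)); st()
jaws.move_gripper(0.0,50); st()
bot.move_straight([.448,-.2625,.15],v=.15); st()
bot.move_pose([.604,-.061,.13],down(9.2)); st()
bot.pause(.2)
for n in ("top","side"):
    c=cams.read_camera(n); pickle.dump(c,open(n+"2.pkl","wb"))
    save(c,n+"2.png",(220,140,420,290),4) if n=="top" else save(c,n+"2.png",(210,110,390,290),3)
E
```

```text
t 3.38 p [ 0.4475 -0.2648  0.1403] F [-0.1  0.5 -0.1] op 0.0497 g 0.0
False
t 4.38 p [ 0.4487 -0.2628  0.0556] F [ 0.2 -0.   0.7] op 0.0502 g 0.0
t 4.75 p [ 0.4485 -0.2628  0.0558] F [-0.   0.4  4.3] op 0.0194 g 51.2
t 5.53 p [ 0.447  -0.2621  0.149 ] F [-0.8  0.  -0.9] op 0.0191 g 50.5
t 6.53 p [ 0.6029 -0.0638  0.1291] F [-0.  -0.6 -1.9] op 0.0193 g 50.5
```

View pics/side2.png

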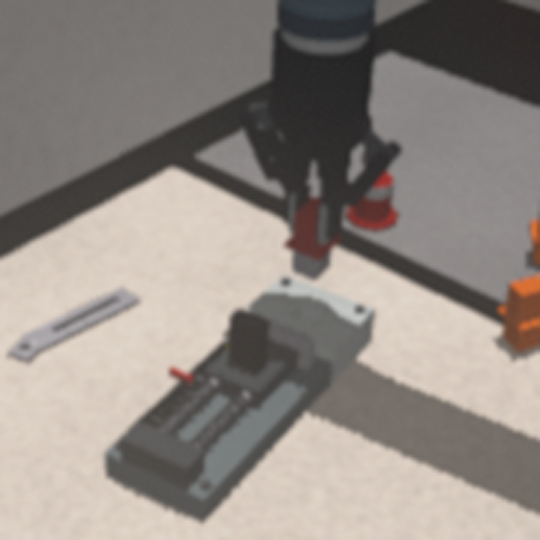

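```bash
cat > fit.py <<'E'
from meas import *
from scipy.optimize import least_squares
def box(P,lo,hi):
    lo,hi=np.array(lo),np.array(hi); q=np.abs(P-(lo+hi)/2)-(hi-lo)/2
    return np.linalg.norm(np.maximum(q,0),axis=1)+np.minimum(q.max(1),0)
FIX=[((-130,-45,0),(-60,45,35)),((-60,-45,0),(130,45,24)),((105,-30,24),(130,30,46)),((-50,-33,24),(-38,33,50)),((-38,-25,24),(25,25,42)),((-8,-15,42),(8,15,88))]
PLUG=[((-12,-12,0),(12,12,26)),((-17,-17,26),(17,17,32)),((-10,-16,32),(10,16,62))]
def local(P,p):
    a=np.radians(p[3]); Q=P*1000-np.array(p[:3]); c,s=np.cos(a),np.sin(a)
    return np.column_stack([Q[:,0]*c+Q[:,1]*s,-Q[:,0]*s+Q[:,1]*c,Q[:,2]])
def sdf(P,p,M,bench,hole=True):
    L=local(P,p); d=np.min([box(L,*b) for b in M],0)
    if hole and len(M)==6: d=np.maximum(d,-box(L,(-108,-13,6),(-82,13,60)))
    return np.minimum(d,P[:,2]*1000-p[2]) if bench else d
def fit(P,p0,M,bench,free=(0,1,2,3)):
    free=list(free)
    def r(x): p=np.array(p0,float); p[free]=x; return sdf(P,p,M,bench)
    s=least_squares(r,np.array(p0,float)[free],loss="soft_l1",f_scale=3,diff_step=1e-3)
    p=np.array(p0,float); p[free]=s.x; return p,np.median(abs(s.fun))
E
python3 - <<'E'
from fit import *
for n in ("top","side"):
    c=pickle.load(open(n+".pkl","rb")); X=cloud(c).reshape(-1,3)
    m=np.linalg.norm(X[:,:2]-[.59,.03],axis=1)<.17; m&=(X[:,2]>-.02)&(X[:,2]<.11)
    m&=X[:,0]<.68
    p,e=fit(X[m],(586,32,0,99.2),FIX,True); a=np.radians(p[3])
    print(n,p.round(2),e.round(2),"socket",(p[:2]-95*np.array([np.cos(a),np.sin(a)])).round(1))
c=pickle.load(open("side2.pkl","rb")); X=cloud(c).reshape(-1,3)
print(bot.read_eef_pos())
m=(np.linalg.norm(X[:,:2]-[.604,-.061],axis=1)<.04)&(X[:,2]>.06)&(X[:,2]<.105)
print(m.sum())
for z in (73,): print(fit(X[m],(604,-61,z,9.2),PLUG,False,(0,1,3)),fit(X[m],(604,-61,z,9.2),PLUG,False))
t=pickle.load(open("top2.pkl","rb"));X=cloud(t).reshape(-1,3)
m=(np.linalg.norm(X[:,:2]-[.604,-.061],axis=1)<.04)&(X[:,2]>.06)&(X[:,2]<.11);print(m.sum())
E
```

```text
top [5.8798e+02 3.0610e+01 3.1000e-01 9.9410e+01] 1.77 socket [603.5 -63.1]
side [586.06  32.31  -1.19  99.35] 0.9 socket [601.5 -61.4]
[ 0.60359407 -0.06301368  0.13014515]
139
(array([602.37443038, -63.64790328,  73.        ,   8.10993267]), np.float64(0.7426793723954628)) (array([602.30064679, -63.72335755,  71.86808351,   8.14822715]), np.float64(0.669653497559267))
0
```

```bash
cat >> fit.py <<'E'
def plugfix(z0,guess,zr):
    c=cams.read_camera("side"); X=cloud(c).reshape(-1,3)
    m=(np.linalg.norm(X[:,:2]-np.array(guess)/1000,axis=1)<.04)&(X[:,2]>zr[0])&(X[:,2]<zr[1])
    return fit(X[m],(*guess,z0,9.3),PLUG,False,(0,1,3))[0].round(2)
E
python3 - <<'E'
from fit import *
bot.move_straight([.6031,-.0587,.11],v=.1,attitude=down(9.35)); bot.pause(.3)
for i in range(3): print(bot.read_eef_pos().round(4),bot.read_joint_positions().round(4))
print(plugfix(53,(601.5,-61.4),(.045,.085)),plugfix(53,(601.5,-61.4),(.045,.085)))
print("want 601.5 -61.4 (side), yaw 9.35"); st()
E
```

```text
[ 0.6035 -0.0587  0.1105] [ 0.4543  0.5185 -0.5313  1.7908  0.3217  0.9182 -0.0539]
[ 0.6035 -0.0587  0.1105] [ 0.4543  0.5185 -0.5313  1.7908  0.3217  0.9182 -0.0539]
[ 0.6035 -0.0587  0.1105] [ 0.4543  0.5185 -0.5313  1.7908  0.3217  0.9182 -0.0539]
[602.72 -58.81  53.     8.22] [602.59 -58.38  53.     8.76]
want 601.5 -61.4 (side), yaw 9.35
t 7.58 p [ 0.6034 -0.0587  0.1104] F [-0.3  0.1 -0.4] op 0.0191 g 50.5
```

```bash
python3 - <<'E'
from fit import *
x,y=.602,-.0615
bot.move_straight([x,y,.096],v=.1); bot.pause(.2)
print(plugfix(40,(601.5,-61.4),(.036,.08))); st()
print(bot.move_straight([x,y,.064],v=.03,f_stop=10)); st()
E
```

```text
[601.32 -61.19  40.     8.49]
t 8.12 p [ 0.6023 -0.0614  0.0964] F [-0.9 -0.2 -1.9] op 0.0189 g 50.5
False
t 9.34 p [ 0.6017 -0.0615  0.0649] F [-3.9  0.4  5.5] op 0.0191 g 51.3
```

```bash
python3 - <<'E'
from fit import *
x,y=.602,-.0615
print(bot.move_straight([x,y,.056],v=.02,f_stop=25)); st()
bot.pause(.2); st()
jaws.move_gripper(0.045); st()
bot.move_straight([x,y,.16],v=.2); st()
bot.move_pose([.60,-.12,.25],down(9.35)); bot.pause(.1)
for n in ("top","side"):
    c=cams.read_camera(n); pickle.dump(c,open(n+"3.pkl","wb"))
    save(c,n+"3.png",(225,160,375,260),5) if n=="top" else save(c,n+"3.png",(230,170,350,290),4)
    X=cloud(c).reshape(-1,3); o=np.array([.6035,-.0631] if n=="top" else [.6015,-.0614])
    m=(np.linalg.norm(X[:,:2]-o,axis=1)<.03)&(X[:,2]>.03)&(X[:,2]<.09)
    L=local(X[m],(*o*1000,0,9.35)); k=(abs(L[:,0])<6)&(abs(L[:,1])<12); print(n,"top z",np.median(L[k,2]),L[k,2].max(),k.sum(), fit(X[m],(*o*1000,9,9.35),PLUG+[((-60,-35,-10),(60,35,26))],False))
E
```

```text
True
t 9.62 p [ 0.6017 -0.0614  0.0649] F [-1.4 -0.6  3.8] op 0.0189 g 51.4
t 9.82 p [ 0.6017 -0.0614  0.0649] F [-0.4 -0.4  5.6] op 0.0191 g 51.4
t 10.18 p [ 0.5999 -0.0615  0.063 ] F [ 0.5  0.1 -0.3] op 0.0446 g 0.0
t 10.82 p [ 0.6012 -0.0617  0.1593] F [-0.1 -0.9 -0.6] op 0.0447 g 0.0
top top z 70.64251767622943 76.91529207733862 46 (array([602.95247451, -64.49875822,   8.92890803,   8.41075774]), np.float64(1.2234327312615605))
side top z 68.9006466392706 71.0403666397895 23 (array([600.26504151, -61.25699567,   7.24025313,   9.67447725]), np.float64(0.7533681340379843))
```

View pics/side3.png

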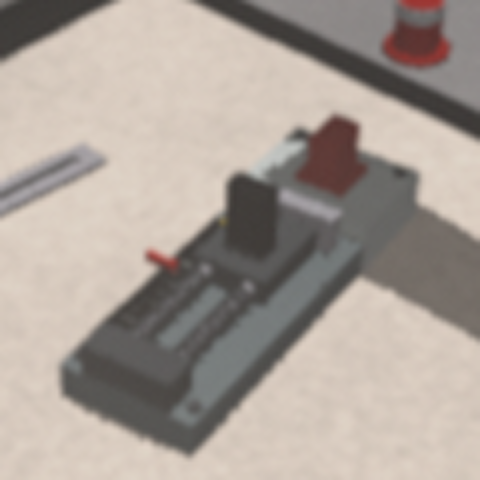

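View pics/top3.png

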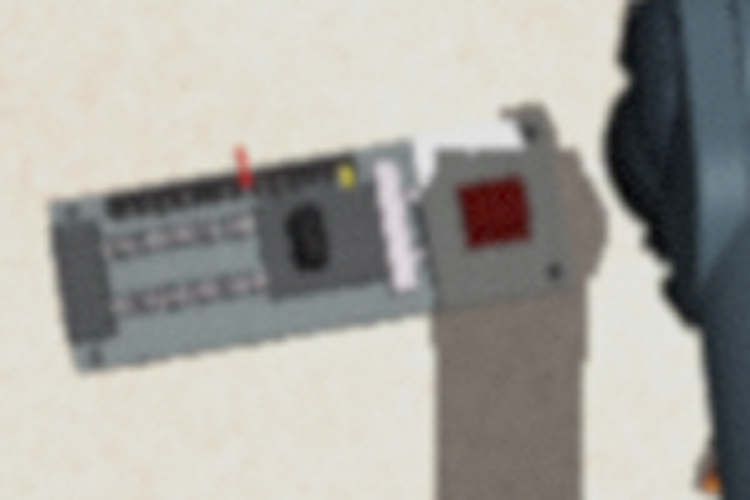

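The plug's top sits at about 71 mm with the flange flat on the block, so it looks home. I'll tap it with closed fingers to confirm, and measure the mark with the arm clear.

```bash
python3 - <<'E'
from fit import *
jaws.move_gripper(0.0); 
bot.move_pose([.6012,-.0618,.13],down(9.35))
print(bot.move_straight([.6012,-.0618,.08],v=.05,f_stop=20)); st()
bot.move_straight([.6012,-.0618,.13],v=.2)
jaws.move_gripper(0.05)
bot.move_pose([.56,-.17,.25],down(9.35)); bot.pause(.1)
fr={"top":(587.98,30.61,0,99.4),"side":(586.06,32.31,0,99.4)}
for n,bx in (("top",(262,183,304,202)),("side",(262,224,285,243))):
  R=[]
  ims=[pickle.load(open(n+k+".pkl","rb")) for k in ("","3")]+[cams.read_camera(n) for _ in range(6)]
  for c in ims:
    I=c["image"].astype(float); g=[]
    w1=np.clip(I[...,0]-np.maximum(I[...,1],I[...,2])-45,0,None)
    w2=np.clip(np.minimum(I[...,0],I[...,1])-I[...,2]-40,0,None)
    v,u=np.mgrid[bx[1]:bx[3],bx[0]:bx[2]]
    for w in (w1,w2):
        w=w[bx[1]:bx[3],bx[0]:bx[2]]
        if w.sum()<50: g+=[np.nan]*3; continue
        U,V=(u*w).sum()/w.sum(),(v*w).sum()/w.sum()
        L=local(pxz(c,U,V,.027)[None],fr[n])[0]; g+=[L[0],L[1],(w>0).sum()]
    R.append(g)
  print(n,"mark x,y,n ptr x,y,n\n",np.round(R,2))
  if n=="top": pickle.dump(ims[-1],open("top4.pkl","wb"))
  else: pickle.dump(ims[-1],open("side4.pkl","wb"))
st()
E
```

```text
True
t 13.38 p [ 0.6008 -0.0617  0.0902] F [-1.4 -0.6  5.5] op 0.0 g 3.0
top mark x,y,n ptr x,y,n
 [[ 25.92 -43.77  16.   -25.83 -32.29   9.  ]
 [ 25.86 -43.95  17.   -25.83 -32.25  10.  ]
 [ 25.88 -44.07  17.   -25.76 -32.29  11.  ]
 [ 25.89 -44.    17.   -25.81 -32.23  10.  ]
 [ 25.91 -44.09  17.   -25.83 -32.25  10.  ]
 [ 25.89 -44.    16.   -25.8  -32.36  11.  ]
 [ 25.87 -44.06  17.   -25.81 -32.23  11.  ]
 [ 25.85 -43.98  17.   -25.8  -32.34  11.  ]]
side mark x,y,n ptr x,y,n
 [[ 24.72 -45.66  14.      nan    nan    nan]
 [ 24.81 -45.56  16.      nan    nan    nan]
 [ 24.79 -45.55  16.      nan    nan    nan]
 [ 24.79 -45.56  15.      nan    nan    nan]
 [ 24.74 -45.65  17.      nan    nan    nan]
 [ 24.77 -45.53  16.      nan    nan    nan]
 [ 24.78 -45.52  16.      nan    nan    nan]
 [ 24.76 -45.52  16.      nan    nan    nan]]
t 15.68 p [ 0.56 -0.17  0.25] F [-0.2 -0.7 -0.3] op 0.05 g 0.0
```

Contact at TCP z 0.0902 puts the plug's top at 71.2 mm, so it is fully home. The mark is 51.7 mm from the pointer. Next I'll grip the handle and pull.

```bash
python3 - <<'E'
from fit import *
q=[kin.inverse_kinematics([.5862,.0323,.17],down(a)) for a in (99.4,279.4)]
a=(99.4,279.4)[int(np.argmin([abs(k[6]) for k in q]))]; print(a)
fx=np.array([np.cos(np.radians(99.4)),np.sin(np.radians(99.4)),0])
p=np.array([.5862,.0323,.070])
bot.move_pose([p[0],p[1],.17],down(a)); bot.pause(.1); st()
print(bot.move_straight(p,v=.1,f_stop=8)); bot.pause(.2); st()
jaws.move_gripper(0.0,60); bot.pause(.3); st()
e=bot.read_eef_pos(); print("offset along fx of grip vs cmd",(e-p)@fx)
bot.move_straight(p+fx*.0517,v=.05); bot.pause(.5); st()
e2=bot.read_eef_pos(); print("moved",(e2-e)@fx, "from cmd p",(e2-p)@fx)
for n in ("top","side"):
    c=cams.read_camera(n); pickle.dump(c,open(n+"5.pkl","wb"))
    save(c,n+"5.png",(225,160,375,260),5) if n=="top" else save(c,n+"5.png",(230,170,350,290),4)
E
```

```text
99.4
t 16.75 p [0.5869 0.0299 0.1703] F [0.6 1.2 0.2] op 0.05 g 0.0
False
t 18.1 p [0.5868 0.0323 0.0708] F [-0.5 -0.6  1. ] op 0.0501 g 0.0
t 18.8 p [0.5866 0.0304 0.0704] F [-0.5 -5.5  5.5] op 0.0154 g 59.9
offset along fx of grip vs cmd -0.001915483206060215
t 20.48 p [0.5787 0.0785 0.0704] F [-0.2 -9.8  7.7] op 0.0152 g 60.0
moved 0.048705798417674154 from cmd p 0.046790315211613934
```

View pics/top5.png

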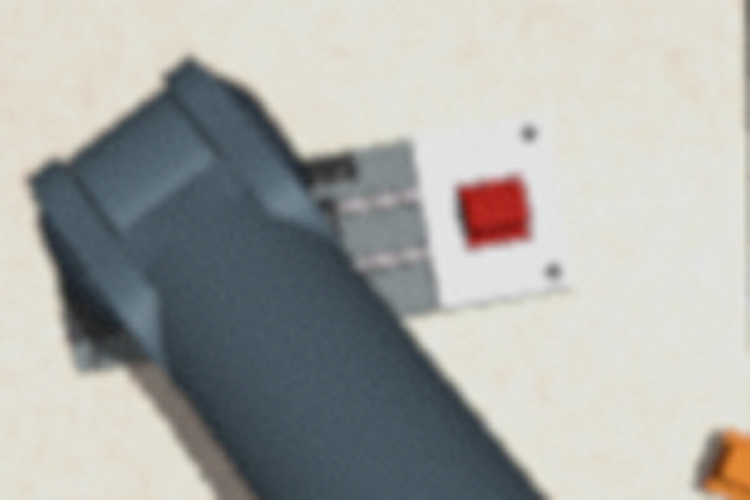

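View pics/side5.png

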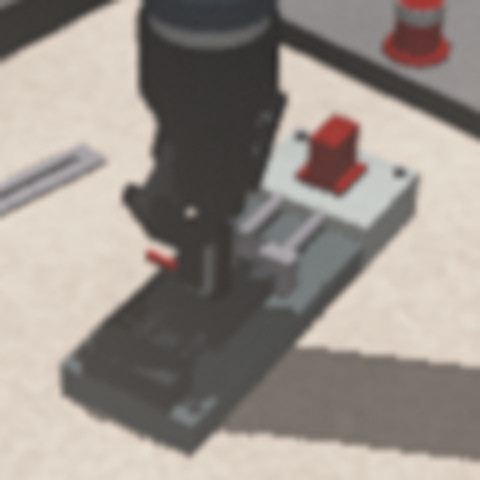

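```bash
python3 - <<'E'
from fit import *
from scipy.optimize import minimize_scalar
def jaw(c,fr,s0):
    X=cloud(c).reshape(-1,3); X=X[np.linalg.norm(X[:,:2]-[.586,.032],axis=1)<.2]
    L=local(X,fr)
    k=(L[:,0]>-59+s0)&(L[:,0]<-28+s0)&(abs(L[:,1])<40)&(L[:,2]>18)&(L[:,2]<54); Q=L[k]
    def r(s):
        M=[((-60,-45,-5),(130,45,24)),((-130,-45,-5),(-60,45,35)),((-50+s,-33,24),(-38+s,33,50)),((-38+s,-25,24),(25+s,25,42))]
        d=np.min([box(Q,*b) for b in M],0); return np.sum(np.sqrt(1+(d/2)**2)-1)
    S=np.arange(s0-6,s0+6,.1); v=[r(s) for s in S]; return S[int(np.argmin(v))].round(2),k.sum()
fr=(586.06,32.31,-1.19,99.4)
for n in ("side","side3","side4"): print(n,jaw(pickle.load(open(n+".pkl","rb")),fr,0))
for s in (47,49,51): print("side5",jaw(pickle.load(open("side5.pkl","rb")),fr,s))
ft=(587.98,30.61,0,99.4)
print("top4",jaw(pickle.load(open("top4.pkl","rb")),ft,0))
# check plug/mark: TCP-derived handle coordinate
c=pickle.load(open("side5.pkl","rb"));a=c["image"]
I=a.astype(int); y=(np.minimum(I[...,0],I[...,1])-I[...,2]>40); v,u=np.nonzero(y[220:260,240:310]); print(len(u))
E
```

```text
side (np.float64(-0.6), np.int64(201))
side3 (np.float64(-0.2), np.int64(202))
side4 (np.float64(0.2), np.int64(199))
side5 (np.float64(49.3), np.int64(197))
side5 (np.float64(49.3), np.int64(207))
side5 (np.float64(49.3), np.int64(214))
top4 (np.float64(-0.9), np.int64(367))
0
```

```bash
python3 - <<'E'
from fit import *
def jaw(c,fr,s0):
    X=cloud(c).reshape(-1,3); X=X[np.linalg.norm(X[:,:2]-[.586,.032],axis=1)<.2]
    L=local(X,fr)
    k=(L[:,0]>-59+s0)&(L[:,0]<-28+s0)&(abs(L[:,1])<40)&(L[:,2]>18)&(L[:,2]<54); Q=L[k]
    S=np.arange(s0-6,s0+6,.1); v=[]
    for s in S:
        M=[((-60,-45,-5),(130,45,24)),((-130,-45,-5),(-60,45,35)),((-50+s,-33,24),(-38+s,33,50)),((-38+s,-25,24),(25+s,25,42))]
        d=np.min([box(Q,*b) for b in M],0); v.append(np.sum(np.sqrt(1+(d/2)**2)-1))
    return S[int(np.argmin(v))]
fx=np.array([np.cos(np.radians(99.4)),np.sin(np.radians(99.4)),0]); fr=(586.06,32.31,-1.19,99.4)
p=np.array([.5862,.0323,.070]); e0=np.array([.5866,.0304,.0704])
r=[jaw(cams.read_camera("side"),fr,49) for _ in range(6)]; print("before",np.round(r,1),np.mean(r),(bot.read_eef_pos()-e0)@fx)
bot.move_straight(p+fx*.0541,v=.02); bot.pause(.5); st()
r=[jaw(cams.read_camera("side"),fr,51) for _ in range(6)]; print("after",np.round(r,1),np.mean(r),(bot.read_eef_pos()-e0)@fx)
c=cams.read_camera("side"); save(c,"side6.png",(230,190,330,270),6)
E
```

```text
before [49.  48.5 48.9 48.3 48.5 48.8] 48.66666666666675 0.04877206309975916
t 21.65 p [0.5783 0.0807 0.0704] F [-0.7 -9.3  8.4] op 0.0156 g 60.0
after [51.2 51.  50.9 51.3 51.1 51.1] 51.10000000000009 0.05102317121181751
```

View pics/side6.png

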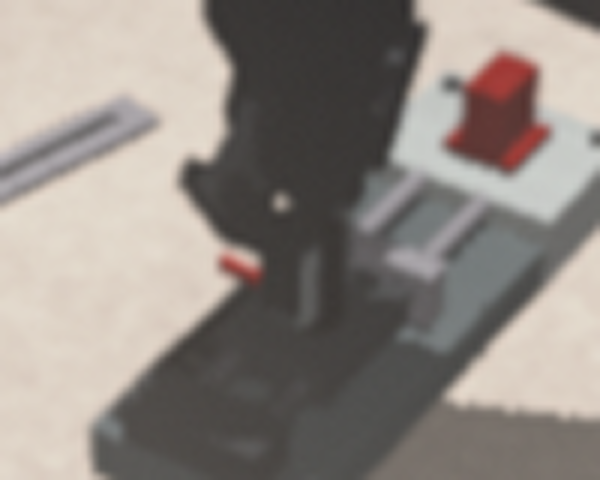

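```bash
python3 - <<'E'
from fit import *
fx=np.array([np.cos(np.radians(99.4)),np.sin(np.radians(99.4)),0])
p=np.array([.5862,.0323,.070]); e0=np.array([.5866,.0304,.0704])
bot.move_straight(p+fx*.0546,v=.02); bot.pause(.6); st(); print((bot.read_eef_pos()-e0)@fx)
print(bot.hand_in())
E
```

```text
t 22.85 p [0.5783 0.0811 0.0704] F [ -0.9 -10.5   7.4] op 0.0153 g 59.9
0.05133627421409053
the job is handed in; nothing more can be done
None
```

I handed the job in at about 23 s of robot time: the plug is pressed fully home and released, and the gripper is holding the jaw about 51.5 mm out, against 51.7 mm measured to the mark. The gripper hid the pointer, so that alignment comes from arm position and jaw-plate measurements, not from seeing the pointer on the mark.

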